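Eject the round plaster rosette from its mould and set it out to dry

TASK

Two plaster casts sit sunk in their orange moulds, each on a demoulding stand with its own rocker lever. Press the black pad of the lever on the stand that holds the round rosette all the way down, so that the ejector pushes the rosette up out of its mould, then grip the raised rosette, lift it out and set it down gently, face up, in the middle of the empty part of the plywood drying board. Leave the square block where it is in its mould.

Things in the scene. Friction and masses are not known exactly. Their poses are not given: they have to be found in the camera images.
- rosette: Round plaster disc, 50 mm across, 30 mm tall, petals to 34 mm on top, 80 g. Origin: centre of underside, z up out of its face. Starts loose in the round cell of an orange mould (100 x 100 mm, top 110 mm above the bench), underside 76 mm above the bench, too deep to grip. Lever fully down: a disc below has lifted it 27 mm, its plain side stands 23 mm proud and it stays up, lever let go.
- round_pad (a point): Centre of the top of the black press pad (44 x 44 mm) on the rocker lever of the rosette's stand, at the end away from the mould, about 165 mm from the rosette's centre. Starts 80 mm above the bench; pressed from above it sinks 28 mm to a firm stop, swinging 7 mm away from the mould and tilting 19 degrees, against 4 to 7 N of friction. The rosette rises as the pad sinks. No spring: it stays.
- drying_spot (a point): Middle of the empty part (about 160 x 160 mm) of the drying board's top, 18 mm above the bench. The board is plywood, 200 x 160 mm, fixed; two finished white mouldings, 24 mm tall, lie along one edge, their near side 82 mm from this point in its x direction. z up.
- square_block: Square plaster block, 48 x 48 mm, 30 mm tall with a stepped panel to 34 mm on top, in the square cell of the other orange mould, on a second stand of the same kind (grey base 280 x 110 mm, fixed, mould at one end, lever pivoted in the middle). Leave it alone. Origin: centre of underside, z up.
Not all that is in view belongs to the job. Leave any blue or yellow look-alike of the rosette alone.

How it is judged:
By the outcome, as a careful person would: the job done as asked, in the order asked, and still so for the second after the job is handed in, with the robot touching nothing.
It also fails if it takes over 48 s, if anything falls off the work surface, if the arm or the gripper's body presses on something with over 40 N, if the wrist force passes 120 N, or if a joint passes its speed limit or range.

ROBOT

A 6-joint arm with a two-finger parallel gripper is mounted at the origin on the work surface. World frame = base frame: x ahead of the robot, y to its left, z up, the work surface at z = 0. Lengths are in m, angles in rad, forces in N, time in s.
With the tool pointing down it reaches from about 0.3 to 1 m from the base axis. Payload 5.1 kg.
Tool frame: the origin (TCP) lies midway between the tips of the shut fingers; the grasp point (between the pads) lies 19 mm behind it; z points along the fingers, y is the line along which they close (so a half turn about z gives the same grasp; the last joint's range is limited). The gripper opens to 95 mm and grips with 3 to 60 N. Pads are 20 mm wide; open, the fingers measure 119 mm over their backs; the gripper's body (75 mm by 180 mm) begins 59 mm behind the grasp point.
Start: joints at [1.154, 0.124, 1.65, -0, 1.367, -0.083], TCP at [0.213, 0.614, 0.215] pointing down, gripper open.
Joint ranges: [-2.61, 2.61], [-1.02, 2.33], [0.03, 2.71], [-1.35, 4.49], [0.32, 2.68], [-2.91, 2.91]. Speed limits (rad/s): [2.57, 2.57, 3.14, 3.14, 3.14, 3.14].

INTERFACE

Orientations are given as a rotation vector (axis times angle).
In Python, from station import env, get_image, calibration, workorder, boxes_of gives the robot as it stands. The module is installed in compiled form; this text tells all that it offers.
- The arm moves only by the tool move_arm, never from a script. Its argument "plan" is one flat list of numbers, 7 for each row, row after row: the shift along the world's x, y, z in cm, then the turn, a rotation vector about the world's x, y, z in rad, then the opening, from -1 (shut) to 1 (fully open), so that 0 is half open. A call has 1 to 12 rows; each row shifts and turns the commanded pose from where the row before left it; what a row does not reach is not made up. A row lasts 1/12 s, in which the tool goes at most 41.7 mm and 7.16 degrees, less where a joint would pass 70% of its speed; a pose out of reach is approached as far as the arm can. A call is refused whole if a number of a shift passes 4.17 or a number of a turn 0.125, either way. A call with a gripper value outside its range is refused whole. The fingers move at their own pace and stop on an object; the grip force is fixed at half the most. Time passes only in rows, so rows that do not move let the fingers close. It gives the time, the measured TCP pose, the force, the opening and the grip force at its end, in the units of the state.
- env.get_state(): the state, without advancing time (a new reading comes with each control period).
- get_image(name): name is "scene" or "side" or "wrist"; returns the picture (400x640x3 uint8, blue, green, red); there is no depth.
- calibration(name): a dict with "vfov" (degrees; the focal length in pixels is half the picture's height over the tangent of half this angle, whatever the lens; pixels are square), "cx", "cy" (the principal point, pixels), "R" (3x3) and "t" (3): a world point X has camera coordinates R X + t; the wrist camera has in their place "hand_eye" (4x4, takes a point from camera to tool coordinates, whose origin is the TCP and whose axes are the flange's). Camera axes: x right, y down, z forward; pixel columns grow to the right and rows downward; lengths in m; the calibration is good to about 2 mm. A picture is of the moment at which its call begins: read the wrist's pose just before it. calibration takes no time and is no camera call.
- workorder.hand_in(): hands the job in; it is judged then, once.
Trained networks look in the newest picture that a camera, given by its name, has taken for a name from the list of things; names that differ only in an ending like _2 or _b are one class to them, and where a whole thing is asked for, a point or a joint stands for the part that bears it (a point fixed in the world has none). Each returns a list of dicts, best first, with "p" (0 to 1); they miss things now and then, are a little off and sometimes report something else, mostly with a low value. They report only what shows in the picture. A call takes as long as a camera call. They do not tell look-alikes from the thing itself.
- boxes_of(camera, query): "at" ([column, row] in pixels, amid what is visible of it).
The state is a dict: "clock": time; "joint_positions": joint angles; "joint_velocities": joint speeds; "joint_efforts": joint torques, N m; "ee_pos": TCP position; "ee_rot": TCP orientation; "force": force on the tool from outside, world axes, zero at the start; "torque": the same for the moment, N m; "opening": opening from 0.0 (shut) to 1.0 (fully open); "grasp_force": force on a finger pad.
Only numpy, scipy, OpenCV 4.12 (cv2) and the standard library are available. Lean on these libraries where they do the work, as an engineer would, in place of code of your own. Each camera call takes 0.05 s, during which the arm holds its last target. There are 200 camera calls.

## Working session

There is one attempt and no reset: what is moved stays moved. The work goes in short steps, Python scripts to look and compute and a tool call to move; the robot and the scene stay as the last step left them, time stands still between calls to the robot, and variables do not carry over. Pictures are saved under pics/ and viewed, at most 10 in all, crops included, and the job is handed in when it is done.

Besides the shell and the picture viewer there is one more tool, called after "Request:" as name(argument=value, ...) on one line, values as JSON. move_arm: Moves the arm, as the interface text tells. Its arguments: {"type":"object","properties":{"plan":{"type":"array"}},"required":["plan"]}

```bash
mkdir -p pics; cat > h.py <<'E'
from station import env,get_image,calibration,workorder,boxes_of
import numpy as np,cv2
from scipy.spatial.transform import Rotation as Ro
def cam(n):
    c=calibration(n)
    if n=="wrist":
        s=env.get_state();T=np.eye(4);T[:3,:3]=Ro.from_rotvec(s["ee_rot"]).as_matrix();T[:3,3]=s["ee_pos"]
        M=T@np.array(c["hand_eye"]);R=M[:3,:3].T;t=-R@M[:3,3]
    else: R=np.array(c["R"]);t=np.array(c["t"])
    f=200/np.tan(np.radians(c["vfov"])/2)
    return R,t,f,c["cx"],c["cy"]
def p2w(C,uv,z):
    R,t,f,cx,cy=C;d=R.T@np.array([(uv[0]-cx)/f,(uv[1]-cy)/f,1]);o=-R.T@t
    return o+d*(z-o[2])/d[2]
def w2p(C,X):
    R,t,f,cx,cy=C;p=R@np.array(X)+t;return [cx+f*p[0]/p[2],cy+f*p[1]/p[2]]
E
python3 - <<'E'
from h import *
s=env.get_state();print(s["ee_pos"],s["ee_rot"],s["opening"],calibration("scene"))
Z=dict(rosette=.11,round_pad=.08,square_block=.11,drying_spot=.018)
for n in("scene","side","wrist"):
    C=cam(n);im=get_image(n);cv2.imwrite(f"pics/{n}0.png",im)
    for q in Z:
        for b in boxes_of(n,q)[:4]: print(n,q,np.round(b["at"]),round(b["p"],2),np.round(p2w(C,b["at"],Z[q]),3))
E
```

```text
[0.2127287  0.61354054 0.21340415] [-0.52179563 -3.09746173  0.0031149 ] 1.0000106930102737 {'vfov': 42.659387726093925, 'cx': 319.64301548762876, 'cy': 203.44223105599943, 'R': array([[-0.36712206,  0.93010669, -0.01108746],
       [ 0.74589177,  0.28724702, -0.60094477],
       [-0.55575791, -0.22889013, -0.79921364]]), 't': array([ 0.23827883, -0.42961053,  1.3703504 ])}
scene rosette [418. 296.] 0.92 [0.775 0.216 0.11 ]
scene rosette [312. 192.] 0.86 [ 0.644 -0.016  0.11 ]
scene rosette [366. 318.] 0.73 [0.84  0.152 0.11 ]
scene rosette [361. 270.] 0.72 [0.764 0.118 0.11 ]
scene round_pad [333. 140.] 0.76 [ 0.481 -0.037  0.08 ]
scene square_block [210. 166.] 0.97 [ 0.654 -0.221  0.11 ]
scene drying_spot [448. 230.] 0.9 [0.567 0.235 0.018]
side rosette [242. 287.] 0.94 [0.658 0.304 0.11 ]
side rosette [226. 252.] 0.77 [0.722 0.237 0.11 ]
side rosette [325. 187.] 0.68 [ 0.632 -0.008  0.11 ]
side rosette [267. 250.] 0.67 [0.658 0.213 0.11 ]
side round_pad [395. 210.] 0.69 [ 0.489 -0.009  0.08 ]
side square_block [344. 146.] 0.55 [ 0.651 -0.2    0.11 ]
side drying_spot [328. 324.] 0.74 [0.542 0.254 0.018]
```

View pics/scene0.png

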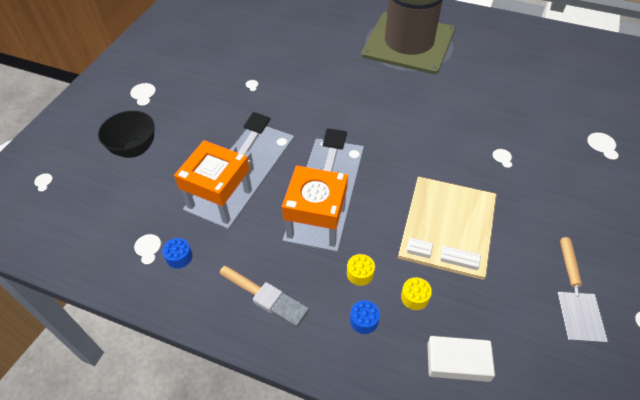

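View pics/side0.png

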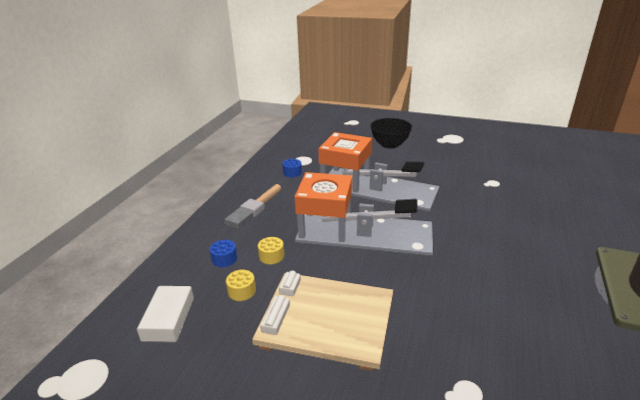

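The scene picture shows the rosette's stand in the middle, with the rosette at about (315,191) and its pad at (335,138). The square block's stand is to the left, and the board at (450,225) has its mouldings along the lower edge. The yellow and blue decoys stand loose on the bench. The side picture agrees: rosette (324,187), pad (406,206).

```bash
python3 - <<'E'
from h import *
S=cam("scene");D=cam("side")
def P(C): R,t,f,cx,cy=C; return np.array([[f,0,cx],[0,f,cy],[0,0,1]])@np.c_[R,t]
for n,a,b in(("ros",(315.5,191),(324.5,187)),("pad",(335,138),(406,205))):
    X=cv2.triangulatePoints(P(S),P(D),np.array(a,float).reshape(2,1),np.array(b,float).reshape(2,1)).ravel();print(n,X[:3]/X[3])
print(p2w(S,(335,138),.08),p2w(D,(406,205),.08))
# board: polygon by plywood colour
im=cv2.imread("pics/scene0.png");hsv=cv2.cvtColor(im,cv2.COLOR_BGR2HSV)
m=cv2.inRange(hsv,(15,50,140),(30,150,255));m[:,:390]=0;m[:170]=0;m[280:]=0;m[:,505:]=0
h=cv2.convexHull(np.vstack(cv2.findContours(m,0,2)[0]))
q=cv2.approxPolyDP(h,8,True)[:,0];print(q,[np.round(p2w(S,u,.018),3) for u in q])
for u in [(418,179),(497,190),(486,273),(401,258),(409,240),(480,253)]:print(u,np.round(p2w(S,u,.018),3))
s=env.get_state();print(Ro.from_rotvec(s["ee_rot"]).as_matrix().round(3))
E
```

```text
ros [ 0.63579058 -0.01220649  0.10672444]
pad [ 0.47214709 -0.03513376  0.07919347]
[ 0.47362637 -0.03440356  0.08      ] [ 0.47165698 -0.0351477   0.08      ]
[[496 194]
 [483 279]
 [409 278]
 [398 254]
 [418 177]] [array([0.447, 0.305, 0.018]), array([0.651, 0.317, 0.018]), array([0.697, 0.192, 0.018]), array([0.655, 0.16 , 0.018]), array([0.46 , 0.146, 0.018])]
(418, 179) [0.466 0.147 0.018]
(497, 190) [0.436 0.305 0.018]
(486, 273) [0.637 0.32  0.018]
(401, 258) [0.662 0.167 0.018]
(409, 240) [0.618 0.171 0.018]
(480, 253) [0.598 0.301 0.018]
[[-0.945  0.328  0.   ]
 [ 0.328  0.945  0.   ]
 [-0.     0.    -1.   ]]
```

```bash
python3 - <<'E'
from h import *
S=cam("scene");D=cam("side")
for u in[(411,45),(365,60),(440,66),(381,17),(452,30)]:print(u,p2w(S,u,.0).round(3))
for z in(.1,.15,.2,.25,.3):print(z,p2w(S,(415,0),z).round(3), np.round(w2p(S,(.2,.15,z))))
E
```

```text
(411, 45) [0.007 0.008 0.   ]
(365, 60) [ 0.11  -0.086  0.   ]
(440, 66) [0.066 0.101 0.   ]
(381, 17) [-0.088 -0.105  0.   ]
(452, 30) [-0.097  0.095  0.   ]
0.1 [-0.041 -0.008  0.1  ] [455.  70.]
0.15 [0.041 0.007 0.15 ] [460.  52.]
0.2 [0.123 0.022 0.2  ] [465.  31.]
0.25 [0.205 0.037 0.25 ] [470.  10.]
0.3 [0.287 0.053 0.3  ] [476. -14.]
```

View pics/wrist0.png

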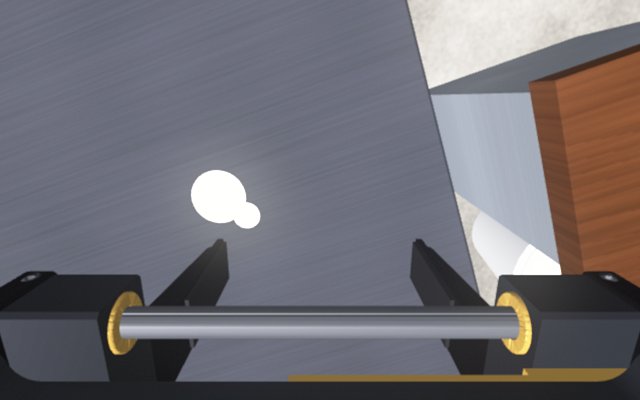

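The wrist picture shows only bench and a splash at (220,195). The "pot" in the scene picture is the robot's own base, so the way is clear and I'm moving over the pad.

Request:
move_arm(plan=[1.55, -3.85, 0, 0, 0, 0, -1, 1.55, -3.85, 0, 0, 0, 0, -1, 1.55, -3.85, 0, 0, 0, 0, -1, 1.55, -3.85, 0, 0, 0, 0, -1, 1.55, -3.85, 0, 0, 0, 0, -1, 1.55, -3.85, 0, 0, 0, 0, -1, 1.55, -3.85, 0, 0, 0, 0, -1, 1.55, -3.85, 0, 0, 0, 0, -1, 1.55, -3.85, 0, 0, 0, 0, -1, 1.55, -3.85, 0, 0, 0, 0, -1, 1.55, -3.85, 0, 0, 0, 0, -1, 1.55, -3.85, 0, 0, 0, 0, -1])

```text
clock: 1.75
ee_pos: [0.3993, 0.1502, 0.2151]
ee_rot: [0.521, 3.097, 0.001]
force: [1.5, 0.2, -0.2]
opening: 0.213
grasp_force: 0.0
```

Request:
move_arm(plan=[1.2, -3.8, -1, 0, 0, 0, -1, 1.2, -3.8, -1, 0, 0, 0, -1, 1.2, -3.8, -1, 0, 0, 0, -1, 1.2, -3.8, -1, 0, 0, 0, -1, 1.2, -3.4, -1, 0, 0, 0, -1, 0, 0, 0, 0, 0, 0, -1])

```text
clock: 2.25
ee_pos: [0.4591, -0.0387, 0.1629]
ee_rot: [-0.531, -3.094, 0.003]
force: [-0.2, 0.7, 0.5]
opening: -0.0
grasp_force: 0.0
```

```bash
python3 - <<'E'
from h import *
s=env.get_state();print(s["clock"],s["ee_pos"],s["force"],s["ee_rot"])
C=cam("wrist");im=get_image("wrist")
Z=dict(rosette=.11,round_pad=.08,drying_spot=.018)
for q in Z:
    for b in boxes_of("wrist",q)[:4]: print(q,np.round(b["at"]),round(b["p"],2),np.round(p2w(C,b["at"],Z[q]),3))
for X in[(.472,-.035,.08),(.531,.233,.018)]:
    u=np.int32(w2p(C,X));print(X,u);cv2.circle(im,tuple(map(int,u)),4,(0,0,255),-1)
cv2.imwrite("pics/w1.png",im)
E
```

```text
2.25 [ 0.45908522 -0.03870031  0.16293615] [-0.21159068  0.72965633  0.46146756] [-5.31124156e-01 -3.09445400e+00  3.02216693e-03]
rosette [528. 362.] 0.86 [0.613 0.072 0.11 ]
round_pad [337. 222.] 0.95 [ 0.471 -0.029  0.08 ]
drying_spot [590. 174.] 0.76 [0.525 0.194 0.018]
(0.472, -0.035, 0.08) [329 225]
(0.531, 0.233, 0.018) [636 165]
```

View pics/w1.png

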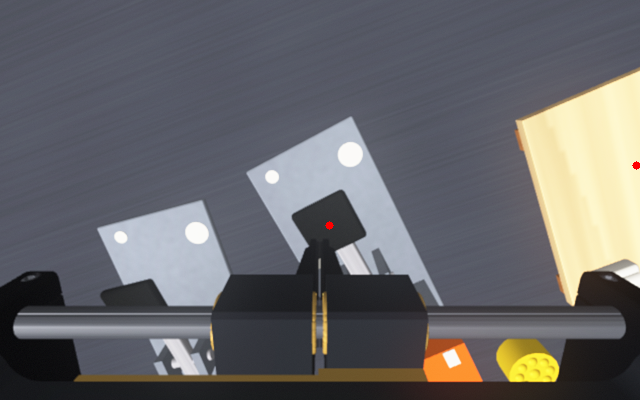

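The pad is at (329,222) in the wrist view, which matches the estimate to a few mm. Next I go down onto it.

Request:
move_arm(plan=[1.2, 0.35, -2.5, 0, 0, 0, -1, 0, 0, -2.5, 0, 0, 0, -1, 0, 0, -2.2, 0, 0, 0, -1, 0, 0, 0, 0, 0, 0, -1, 0, 0, 0, 0, 0, 0, -1])

```text
clock: 2.87
ee_pos: [0.4701, -0.029, 0.0922]
ee_rot: [-0.518, -3.097, -0.0]
force: [0.4, -0.5, 0.2]
opening: 0.002
grasp_force: 0.0
```

Request:
move_arm(plan=[0, 0, -0.5, 0, 0, 0, -1, -0.1, 0, -0.5, 0, 0, 0, -1, -0.1, 0, -0.5, 0, 0, 0, -1, -0.2, 0, -0.5, 0, 0, 0, -1, 0, 0, 0, 0, 0, 0, -1])

```text
clock: 3.28
ee_pos: [0.4681, -0.0307, 0.0738]
ee_rot: [0.521, 3.095, -0.0]
force: [-0.2, -0.3, 1.8]
opening: 0.004
grasp_force: 1.0
```

Request:
move_arm(plan=[-0.1, -0.2, -0.4, 0, 0, 0, -1, -0.1, -0.2, -0.4, 0, 0, 0, -1, -0.1, 0, -0.4, 0, 0, 0, -1, 0, 0, 0, 0, 0, 0, -1])

```text
clock: 3.62
ee_pos: [0.4654, -0.0341, 0.0619]
ee_rot: [0.522, 3.094, 0.002]
force: [-0.1, 1.2, 2.8]
opening: 0.006
grasp_force: 1.4
```

Request:
move_arm(plan=[-0.1, 0, -0.3, 0, 0, 0, -1, 0, 0, -0.2, 0, 0, 0, -1, 0, 0, 0, 0, 0, 0, -1])

```text
clock: 3.87
ee_pos: [0.4644, -0.0343, 0.057]
ee_rot: [0.522, 3.095, 0.002]
force: [0.3, 1.7, 4.2]
opening: 0.005
grasp_force: 2.0
```

Request:
move_arm(plan=[0, 0, -0.2, 0, 0, 0, -1, 0, 0, -0.1, 0, 0, 0, -1, 0, 0, 0, 0, 0, 0, -1])

```text
clock: 4.12
ee_pos: [0.4641, -0.0344, 0.054]
ee_rot: [0.522, 3.096, 0.001]
force: [-0.6, 1.8, 6.4]
opening: 0.002
grasp_force: 2.6
```

Request:
move_arm(plan=[0, 0, -0.2, 0, 0, 0, -1, 0, 0, 0, 0, 0, 0, -1])

```text
clock: 4.28
ee_pos: [0.4644, -0.0344, 0.0536]
ee_rot: [0.522, 3.096, 0.001]
force: [-5.3, 2.3, 15.3]
opening: 0.006
grasp_force: 8.1
```

The firm stop is reached: 15 N with no further travel. Now up, open, and over the rosette.

Request:
move_arm(plan=[0, 0, 4, 0, 0, 0, -1, 0, 0, 4, 0, 0, 0, -1, 0, 0, 4, 0, 0, 0, 0.5, 3.5, 0.4, 1, 0, 0, 0, 1, 3.5, 0.4, 0.5, 0, 0, 0, 1, 3.4, 0.4, 0, 0, 0, 0, 1, 0, 0, 0, 0, 0, 0, 1, 0, 0, 0, 0, 0, 0, 1])

```text
clock: 4.95
ee_pos: [0.5673, -0.0223, 0.1845]
ee_rot: [-0.521, -3.096, 0.0]
force: [-0.7, 0.3, 0.1]
opening: 0.367
grasp_force: 0.0
```

```bash
python3 - <<'E'
from h import *
s=env.get_state();print(s["clock"],s["ee_pos"],s["opening"])
ims=[]
for n in("wrist","scene","side"):
    C=cam(n);im=get_image(n)
    for b in boxes_of(n,"rosette")[:4]: print(n,np.round(b["at"]),round(b["p"],2),np.round(p2w(C,b["at"],.135),3))
    for b in boxes_of(n,"round_pad")[:1]: print(n,"pad",np.round(b["at"]),round(b["p"],2),np.round(p2w(C,b["at"],.052),3))
    u=np.int32(w2p(C,(.636,-.012,.137)));print(u)
    if n=="wrist":a=im
    else:
        if n=="scene":x,y=220,100
        else:x,y=240,120
        ims.append(cv2.resize(im[y:y+125,x:x+200],(400,250)))
a=cv2.resize(a,(528,330));b=np.hstack(ims);a=cv2.copyMakeBorder(a,0,0,0,800-528,cv2.BORDER_CONSTANT)
cv2.imwrite("pics/w2.png",np.vstack([a,b]))
E
```

```text
4.95 [ 0.56729268 -0.02231958  0.18452728] 0.3666191647374816
wrist [532. 345.] 0.98 [0.703 0.093 0.135]
wrist [344. 283.] 0.88 [ 0.611 -0.02   0.135]
wrist [486. 268.] 0.85 [0.632 0.074 0.135]
wrist pad [277. 103.] 0.56 [ 0.484 -0.03   0.052]
[365 311]
scene [367. 317.] 0.97 [0.849 0.156 0.135]
scene [416. 295.] 0.88 [0.789 0.213 0.135]
scene [177. 253.] 0.82 [ 0.855 -0.165  0.135]
scene [312. 186.] 0.72 [ 0.649 -0.013  0.135]
scene pad [332. 151.] 0.68 [ 0.485 -0.037  0.052]
[315 180]
side [269. 252.] 0.97 [0.638 0.245 0.135]
side [227. 254.] 0.86 [0.7   0.267 0.135]
side [291. 168.] 0.83 [ 0.71  -0.022  0.135]
side [240. 289.] 0.79 [0.644 0.331 0.135]
side pad [401. 216.] 0.8 [ 0.479 -0.033  0.052]
[323 174]
```

View pics/w2.png

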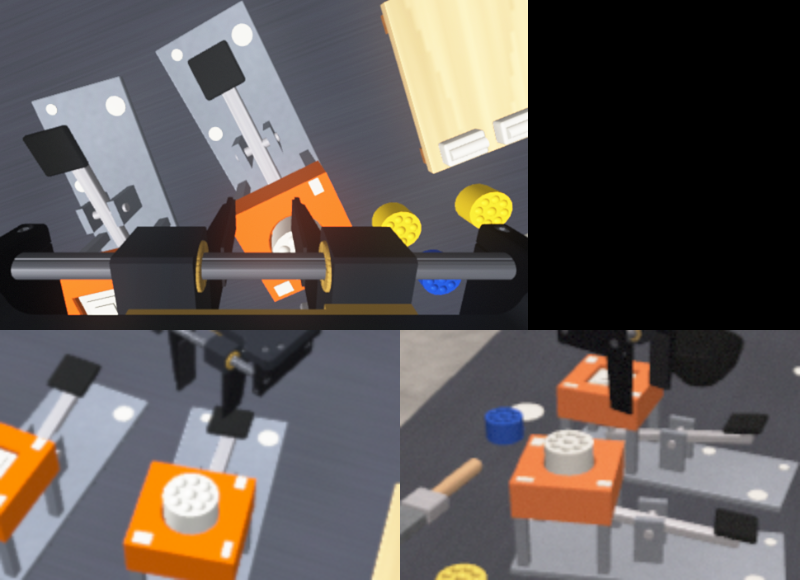

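The rosette now stands proud of its mould in both views: (315,182) in scene and (324,173) in side. That matches (0.637, -0.012).

Request:
move_arm(plan=[2.3, 0.3, 0, 0, 0, 0, 1, 2.3, 0.3, 0, 0, 0, 0, 1, 2.3, 0.4, 0, 0, 0, 0, 1, 0, 0, 0, 0, 0, 0, 1, 0, 0, 0, 0, 0, 0, 1])

```text
clock: 5.82
ee_pos: [0.6362, -0.0123, 0.1854]
ee_rot: [-0.521, -3.097, 0.0]
force: [0.9, -0.1, 0.5]
opening: 0.997
grasp_force: 0.0
```

Request:
move_arm(plan=[0, 0, -1.5, 0, 0, 0, 1, 0, 0, -1.5, 0, 0, 0, 1, 0, 0, -1.5, 0, 0, 0, 1, 0, 0, -1.2, 0, 0, 0, 1, 0, 0, -0.7, 0, 0, 0, 1, 0, 0, 0, 0, 0, 0, 1, 0, 0, 0, 0, 0, 0, 1])

```text
clock: 6.4
ee_pos: [0.6355, -0.0124, 0.1208]
ee_rot: [-0.522, -3.096, 0.0]
force: [-0.3, -1.0, -0.2]
opening: 0.997
grasp_force: 0.0
```

Request:
move_arm(plan=[0, 0, -0.7, 0, 0, 0, 1, 0, 0, 0, 0, 0, 0, 1, 0, 0, 0, 0, 0, 0, -1, 0, 0, 0, 0, 0, 0, -1, 0, 0, 0, 0, 0, 0, -1, 0, 0, 0, 0, 0, 0, -1, 0, 0, 0, 0, 0, 0, -1, 0, 0, 0, 0, 0, 0, -1, 0, 0, 0, 0, 0, 0, -1, 0, 0, 0, 0, 0, 0, -1])

```text
clock: 7.23
ee_pos: [0.636, -0.0124, 0.1147]
ee_rot: [0.522, 3.098, 0.0]
force: [-0.8, -0.6, 0.9]
opening: 0.521
grasp_force: 30.0
```

Gripped: 49.5 mm opening at 30 N. Lifting.

Request:
move_arm(plan=[0, 0, 1, 0, 0, 0, -1, 0, 0, 1.5, 0, 0, 0, -1, 0, 0, 2.5, 0, 0, 0, -1, 0, 0, 2.5, 0, 0, 0, -1, -1.0, 2.2, 0.5, 0, 0, 0, -1, -1.5, 3.4, 0, 0, 0, 0, -1, -1.5, 3.5, 0, 0, 0, 0, -1, -1.5, 3.5, 0, 0, 0, 0, -1, -1.5, 3.5, 0, 0, 0, 0, -1, -1.0, 2.0, 0, 0, 0, 0, -1, -0.5, 1.0, 0, 0, 0, 0, -1, 0, 0, 0, 0, 0, 0, -1])

```text
clock: 8.23
ee_pos: [0.5505, 0.1803, 0.1961]
ee_rot: [0.517, 3.097, 0.001]
force: [0.2, -0.6, -1.6]
opening: 0.523
grasp_force: 30.0
```

```bash
python3 - <<'E'
from h import *
s=env.get_state();print(s["clock"],s["ee_pos"],s["opening"],s["grasp_force"])
ims=[]
for n,z,(x,y) in(("wrist",.018,(0,0)),("side",.018,(200,180)),("scene",.018,(340,120))):
    C=cam(n);im=get_image(n)
    for b in boxes_of(n,"drying_spot")[:1]: print(n,np.round(b["at"]),np.round(p2w(C,b["at"],z),3))
    for X in[(.464,.147,.018),(.438,.305,.018),(.637,.32,.018),(.662,.167,.018),(.531,.233,.018)]:cv2.circle(im,tuple(int(round(v)) for v in w2p(C,X)),2,(0,0,255),-1)
    if n=="wrist":a=cv2.resize(im,(480,300))
    else: ims.append(cv2.resize(im[y:y+150,x:x+200],(400,300)))
a=cv2.copyMakeBorder(a,0,0,0,320,cv2.BORDER_CONSTANT)
cv2.imwrite("pics/w3.png",np.vstack([a,np.hstack(ims)]))
E
```

```text
8.2333 [0.55051    0.18031566 0.19610844] 0.5234395645639653 30.000121593475342
wrist [376. 144.] [0.533 0.244 0.018]
scene [452. 228.] [0.562 0.24  0.018]
```

View pics/w3.png

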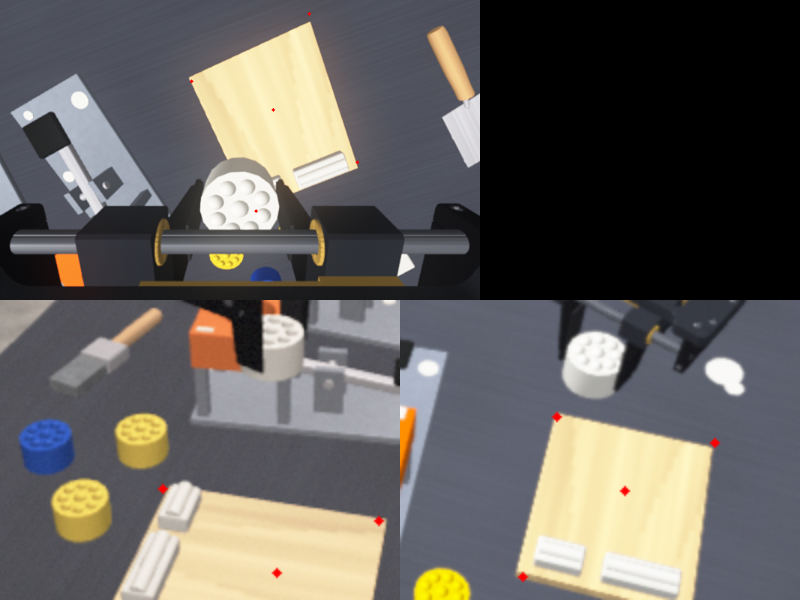

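The dots agree with the board in all three views. The corner near (310,14) in the wrist view is about 8 mm beyond the true one. The rosette is held level, and the drying spot is about (0.533, 0.233).

Request:
move_arm(plan=[-0.9, 2.7, 0, 0, 0, 0, -1, -0.9, 2.6, -1, 0, 0, 0, -1, 0, 0, -2.5, 0, 0, 0, -1, 0, 0, -3, 0, 0, 0, -1, 0, 0, -3, 0, 0, 0, -1, 0, 0, -2.5, 0, 0, 0, -1, 0, 0, -1.5, 0, 0, 0, -1, 0, 0, -1, 0, 0, 0, -1, 0, 0, 0, 0, 0, 0, -1, 0, 0, 0, 0, 0, 0, -1])

```text
clock: 9.37
ee_pos: [0.5334, 0.2311, 0.0497]
ee_rot: [-0.523, -3.097, 0.0]
force: [0.2, -0.0, -0.3]
opening: 0.523
grasp_force: 30.0
```

Request:
move_arm(plan=[0, 0.1, -0.6, 0, 0, 0, -1, 0, 0, -0.5, 0, 0, 0, -1, 0, 0, -0.4, 0, 0, 0, -1, 0, 0, -0.2, 0, 0, 0, -1, 0, 0, 0, 0, 0, 0, -1])

```text
clock: 9.78
ee_pos: [0.5326, 0.2325, 0.0322]
ee_rot: [-0.522, -3.097, 0.001]
force: [-0.1, -0.3, -0.5]
opening: 0.519
grasp_force: 30.0
```

Request:
move_arm(plan=[0, 0, -0.1, 0, 0, 0, -1, 0, 0, -0.1, 0, 0, 0, -1, 0, 0, 0, 0, 0, 0, -1])

```text
clock: 10.03
ee_pos: [0.533, 0.2326, 0.0307]
ee_rot: [0.522, 3.098, 0.0]
force: [-0.0, -0.3, -0.7]
opening: 0.516
grasp_force: 30.0
```

Request:
move_arm(plan=[0, 0, -0.1, 0, 0, 0, -1, 0, 0, 0, 0, 0, 0, -1])

```text
clock: 10.2
ee_pos: [0.5331, 0.2327, 0.0297]
ee_rot: [0.522, 3.098, 0.0]
force: [0.3, -0.0, -0.4]
opening: 0.523
grasp_force: 30.0
```

Request:
move_arm(plan=[0, 0, -0.1, 0, 0, 0, -1, 0, 0, 0, 0, 0, 0, -1])

```text
clock: 10.37
ee_pos: [0.5331, 0.2327, 0.0297]
ee_rot: [-0.522, -3.098, 0.0]
force: [-3.5, -1.4, 5.0]
opening: 0.516
grasp_force: 30.0
```

Contact at 5 N. Opening, then rising.

Request:
move_arm(plan=[0, 0, 0, 0, 0, 0, 1, 0, 0, 0, 0, 0, 0, 1, 0, 0, 0, 0, 0, 0, 1, 0, 0, 0, 0, 0, 0, 1, 0, 0, 0, 0, 0, 0, 1, 0, 0, 2, 0, 0, 0, 1, 0, 0, 4, 0, 0, 0, 1, 0, 0, 4, 0, 0, 0, 1, 0, 0, 4, 0, 0, 0, 1, -3, 0, 2, 0, 0, 0, 1, -3, 0, 0, 0, 0, 0, 1, 0, 0, 0, 0, 0, 0, 1])

```text
clock: 11.37
ee_pos: [0.4704, 0.233, 0.1903]
ee_rot: [0.52, 3.097, 0.002]
force: [0.4, 0.2, -0.7]
opening: 1.004
grasp_force: 0.0
```

```bash
python3 - <<'E'
from h import *
s=env.get_state();print(s["clock"],s["ee_pos"],s["force"])
ims=[]
for n,(x,y) in(("side",(200,110)),("scene",(200,100))):
    im=get_image(n);ims.append(cv2.resize(im[y:y+250,x:x+300],(400,333)))
cv2.imwrite("pics/f.png",np.hstack(ims))
E
```

```text
11.3667 [0.4704362  0.23300206 0.19034776] [ 0.35686247  0.18373316 -0.71144302]
```

View pics/f.png

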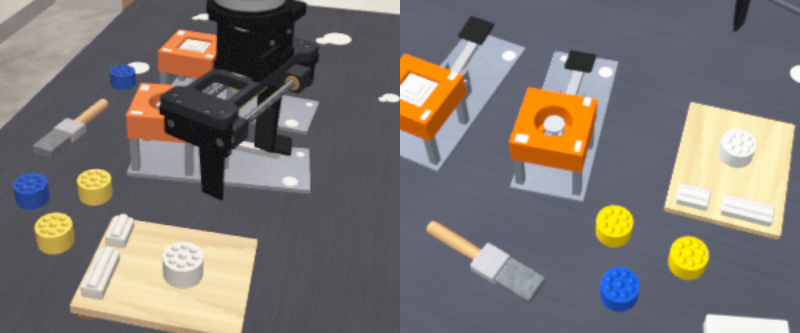

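The rosette stands face up in the middle of the empty part of the board, at (738,147) in the scene crop and (183,263) in the side crop. The mould is empty, the block is untouched and the gripper is clear.

```bash
python3 -c "
from h import *
print(workorder.hand_in())"
```

```text
the job is handed in; nothing more can be done
None
```

The rosette was pressed out of its mould and set face up in the middle of the empty part of the drying board, the square block was left alone, and the job was handed in at about 11.5 s; no verdict came back.

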